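# Check the plating rings in the flip-lid case

### The arm

A 6-joint arm with a two-finger parallel gripper is mounted at the origin on the work surface. World frame = base frame: x ahead of the robot, y to its left, z up, the work surface at z = 0. Lengths are in mm, angles in rad, forces in N, time in s.
With the tool pointing down it reaches from about 250 to 850 mm from the base axis. Payload 12.5 kg.
Tool frame: the origin (TCP) lies midway between the tips of the shut fingers; the grasp point (between the pads) lies 19 mm behind it; z points along the fingers, y is the line along which they close (so a half turn about z gives the same grasp; the last joint's range is limited). The gripper opens to 93 mm and grips with 3 to 60 N. Pads are 15 mm wide; open, the fingers measure 128 mm over their backs; the gripper's body (75 mm by 188 mm) begins 65 mm behind the grasp point.
Start: joints at [1.18, 0.351, 1.652, -0, 1.139, -0.085], TCP at [165.549, 524.479, 218.633] pointing down, gripper open.
Joint ranges: [-2.75, 2.75], [-0.79, 2.1], [0.01, 2.65], [-1.57, 4.71], [0.07, 3.14], [-2.87, 2.87]. Speed limits (rad/s): [2.22, 2.22, 2.79, 3.14, 3.14, 3.14].

### API

Orientations are given as [roll, pitch, yaw] about the fixed x, y, z axes, in that order (R = Rz(yaw) Ry(pitch) Rx(roll)).
In Python, from station import arm gives the robot as it stands. The module is installed in compiled form; this text tells all that it offers. Calls block until the motion is done:
- arm.reach(position, orientation): joint-space move of the TCP to a pose.
- arm.movel(position, velocity=150, rotation=None, until_force=None): straight line of the TCP; rotation=None keeps the orientation; velocity is the mean speed in mm/s. With until_force (N) it stops when the force on the tool has changed by that much, and returns True; else False.
- arm.movej(angles): joint-space move.
- arm.set_gripper(opening, f_grip=None): finger opening in mm; f_grip is the grip in N (None keeps the last); returns when the fingers have stopped.
- arm.sleep(seconds).
- arm.inverse_kinematics(position, orientation): joint angles nearest the present ones, or None.
- arm.get_obs(): the state.
- arm.capture(name): name is "scene" or "side" or "wrist"; returns a dict with "image" (400x640x3 uint8, red, green, blue), "fx", "fy", "cx", "cy" (pixels), "world_to_cam" (4x4, takes a point from world to camera coordinates). Camera axes: x right, y up, looking along -z (the intrinsics and any distortion apply to the point x, -y, -z); pixel columns grow to the right and rows downward; lengths in mm; the calibration is good to about 2 mm. A picture is of the moment at which its call begins. There is no depth.
A pose or a line that the arm cannot do raises arm.Unreachable and nothing moves.
- arm.close_job(): hands the job in; it is judged then, once.
The state is a dict: "time": time; "q": joint angles; "qd": joint speeds; "joint_efforts": joint torques, N m; "tcp_pos": TCP position; "orientation": TCP orientation; "wrist_force": force on the tool from outside, world axes, zero at the start; "moment": the same for the moment, N m; "finger_gap": finger opening in mm; "grasp_force": force on a finger pad.
Only numpy, scipy, OpenCV 4.12 (cv2) and the standard library are available. Lean on these libraries where they do the work, as an engineer would, in place of code of your own. Each camera call takes 0.05 s, during which the arm holds its last target. There are 200 camera calls.

### The job

Before service, check that the plating rings are all in the larger of the two steel flip-lid cases: press its thumb latch so that the lid springs fully open, take the hand clear and let the lid stand open by itself for about two seconds so that the rings can be seen, then push the lid down until it snaps shut and stays shut. Leave the smaller case shut.

Things in the scene. Friction and masses are not known exactly. Their poses are not given: they have to be found in the camera images.
- ring_case: The larger steel flip-lid case, the one to open: 130 mm front to back (x), 180 mm wide (y), 62 mm high with its lid; fixed on the counter. Origin: centre of its underside. x points level from its front, where the black thumb latch is, to the hinge at its far rim; z up. The front faces the robot, turned by up to 25 degrees.
- ring_case_button_top (a point): Middle of the top of that case's black thumb pad (40 mm wide, 46 mm deep), 42 mm in front of the lid's front edge, 35 mm above the counter. The pad tips about a pivot 36 mm behind this point. Pushed down about 5 to 8 mm here (1 N rising to 3 or 4 N, then a stop) it frees the lid, which jumps up; it springs back when let go. The latch hook behind the pad rises 12 mm above the shut lid.
- ring_case_lid_press (a point): Point on top of the larger case's lid where to push it shut: on the centre line, 28 mm behind the lid's front edge, clear of the hook. Moves with the lid; 61.5 mm above the counter when shut. The hinge line (along the case's y) is then 102 mm further along x and 6 mm lower. Pushing down takes 1 to 2 N, about 3 to 5 N over the last 10 mm, where the hook is forced aside and snaps over.
- ring_case_lid (a joint): Opening angle of the larger case's flat steel lid (130 x 180 x 6 mm), rad: 0 shut, 0.75 fully open, at a stop where a light spring holds it. The spring lifts it as soon as the latch frees it; the latch holds it shut again once it has snapped.
- small_case_lid (a joint): Opening angle of the lid of the other, smaller steel case (100 x 100 mm, 62 mm high, same thumb latch), rad: 0 shut. It is not to be opened.
There are look-alikes about, which are no part of the job. Leave any green or yellow look-alike of the part that bears small_case_lid alone.

How it is judged (in metres and radians):
On the way:
1. the larger case's lid stands fully open by itself for a second, the hand clear of the case (value of joint ring_case_lid above 0.6 rad and contact force between each of the fingers, the arm and ring_case below 0.3 N), for 1 s.
At the end, for the whole second after the job is handed in: The larger case's lid is snapped shut and stays shut without being held (within 0.05 rad, about 6 mm at its front edge), and the smaller case's lid is shut (within 0.05 rad) (value of joint each of ring_case_lid, small_case_lid below 0.05 rad); the robot touches nothing.
It fails at once if the smaller case's lid is opened (by more than 0.15 rad) (value of joint small_case_lid above 0.15 rad).
It also fails if it takes over 48 s, if anything falls off the work surface, if the arm or the gripper's body presses on something with over 40 N, if the wrist force passes 120 N, or if a joint passes its speed limit or range.

## Working session

There is one attempt and no reset: what is moved stays moved. The work goes in short steps, each a Python script; the robot and the scene stay as the last script left them, time stands still between calls to the robot, and variables do not carry over. Pictures are saved under pics/ and viewed, at most 10 in all, crops included, and the job is handed in when it is done.

```bash
mkdir -p pics; python3 - <<'E'
from station import arm
import cv2,numpy as np,pickle
for n in ["scene","side"]:
    c=arm.capture(n); cv2.imwrite(f"pics/{n}0.png",c["image"][:,:,::-1]); pickle.dump(c,open(f"{n}.pkl","wb"))
    print(n,{k:v for k,v in c.items() if k!="image"})
print(arm.get_obs())
E
```

```text
scene {'fx': 371.56050828926834, 'fy': 371.56050828926834, 'cx': 325.0151085555974, 'cy': 198.923488445654, 'world_to_cam': array([[-5.29479582e-01,  8.48045704e-01, -2.16761525e-02,
         2.39078926e+02],
       [-6.02201929e-01, -3.57744032e-01,  7.13703050e-01,
         2.91152463e+02],
       [ 5.97498292e-01,  3.90944614e-01,  7.00112920e-01,
        -1.16483484e+03],
       [ 0.00000000e+00,  0.00000000e+00,  0.00000000e+00,
         1.00000000e+00]])}
side {'fx': 386.99735126768525, 'fy': 386.99735126768525, 'cx': 324.4014985214715, 'cy': 204.0057950961561, 'world_to_cam': array([[ 9.92598954e-01, -1.20245219e-01,  1.69824488e-02,
        -5.20872277e+02],
       [ 5.69497616e-02,  5.84427648e-01,  8.09444902e-01,
        -9.51471131e+01],
       [-1.07256892e-01, -8.02487017e-01,  5.86950208e-01,
        -1.02092127e+03],
       [ 0.00000000e+00,  0.00000000e+00,  0.00000000e+00,
         1.00000000e+00]])}
{'time': 0.1, 'q': array([ 1.18041013e+00,  3.51139489e-01,  1.65233691e+00,  3.41274991e-05,
        1.13911204e+00, -8.46371049e-02]), 'qd': array([ 8.84511640e-04, -1.66611200e-03, -2.39415363e-03, -3.84936942e-05,
        1.07109314e-03,  6.15298637e-04]), 'joint_efforts': array([ 3.51557494e-03, -4.98032928e+01, -2.85703182e+01,  7.01975031e-02,
        2.39362201e-02, -3.16234855e-05]), 'tcp_pos': array([165.42612383, 524.21689368, 218.1875567 ]), 'orientation': array([-3.14060305e+00, -1.15051901e-04,  2.83582921e+00]), 'wrist_force': array([-0.35209512,  0.45473971, -0.31704089]), 'moment': array([-0.02453613,  0.00431008, -0.01155442]), 'grasp_force': 0.0, 'finger_gap': 93.28376357392938}
```

View pics/scene0.png

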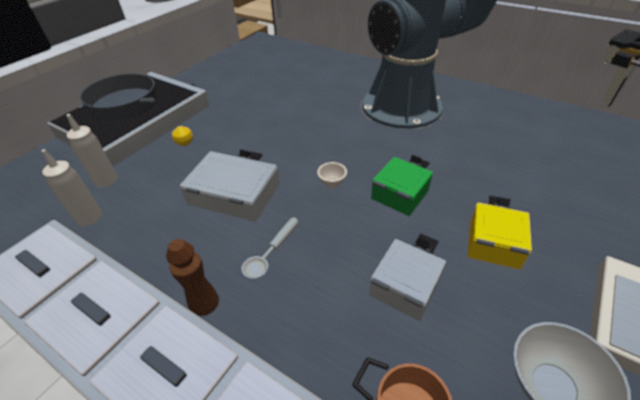

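View pics/side0.png

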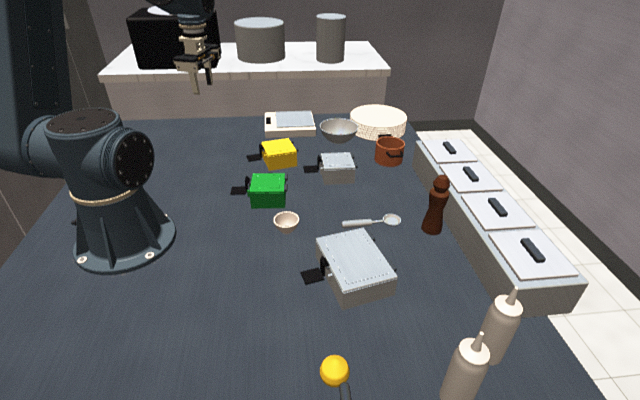

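The larger grey case is at about (232,170) in the scene view and (355,260) in the side view, with its black pad at (250,155) and (313,277). The small grey case is at (408,270) and (337,165). Next I'll segment the lid top.

```bash
cat > h.py <<'E'
import numpy as np,cv2,pickle
def ray(c,uv,z):
    T=c["world_to_cam"];R=T[:3,:3];o=-R.T@T[:3,3]
    d=R.T@np.array([(uv[0]-c["cx"])/c["fx"],-(uv[1]-c["cy"])/c["fy"],-1])
    return o+d*(z-o[2])/d[2]
def proj(c,p):
    q=c["world_to_cam"]@np.append(p,1); return np.array([c["cx"]+c["fx"]*q[0]/-q[2],c["cy"]-c["fy"]*q[1]/-q[2]])
E
python3 - <<'E'
from h import *
for n,s,b in [("scene",(225,172),(235,140,265,165)),("side",(355,255),(298,255,335,290))]:
    c=pickle.load(open(n+".pkl","rb"));im=c["image"]
    print(n,im[s[1],s[0]])
    g=im.min(2)
    m=((g>120)*255).astype(np.uint8)
    k,l,st,ce=cv2.connectedComponentsWithStats(m)
    cm=(l==l[s[1],s[0]]).astype(np.uint8)
    cm=cv2.morphologyEx(cm,cv2.MORPH_CLOSE,np.ones((5,5)))
    ct=max(cv2.findContours(cm,0,2)[0],key=cv2.contourArea)
    h=cv2.convexHull(ct)
    P=cv2.approxPolyN(h,4)[0] if hasattr(cv2,"approxPolyN") else cv2.approxPolyDP(h,5,True)[:,0]
    W=np.array([ray(c,p,61.5)[:2] for p in P])
    print(cv2.contourArea(ct),P.tolist(),W.round(1).tolist(),np.linalg.norm(W-np.roll(W,-1,0),axis=1).round(1),W.mean(0))
    M=im[:,:,::-1].copy(); cv2.polylines(M,[P.astype(int).reshape(-1,1,2)],True,(0,0,255),1)
    # black pad
    x0,y0,x1,y1=b; d=(im.max(2)<45); q=np.argwhere(d[y0:y1,x0:x1])+[y0,x0]
    print("pad",q.mean(0)[::-1],len(q),ray(c,q.mean(0)[::-1],35))
    M=M[s[1]-60:s[1]+60,s[0]-75:s[0]+75]
    cv2.imwrite(f"pics/crop_{n}.png",cv2.resize(M,None,fx=5,fy=5,interpolation=0))
a=[cv2.imread(f"pics/crop_{n}.png")[::1] for n in("scene","side")]
cv2.imwrite("pics/crops.png",cv2.resize(np.vstack(a),(500,600)) if 0 else cv2.resize(np.hstack(a),(800,320)))
E
```

```text
scene [163 172 182]
2921.0 [[278, 165], [252, 203], [178, 186], [210, 151]] [[487.3, -106.3], [616.4, -77.1], [659.7, -254.3], [529.1, -284.7]] [132.4 182.5 134.1 183.3] [ 573.11784779 -180.58654926]
pad [249.73529412 154.49019608] 102 [ 465.57886162 -216.53550312   35.        ]
side [216 226 229]
3176.0 [[399, 278], [335, 296], [314, 237], [363, 227]] [[655.9, -262.6], [509.7, -297.7], [484.9, -108.2], [612.7, -82.2]] [150.3 191.1 130.4 185.5] [ 565.79403861 -187.65984966]
pad [314.98033708 272.73876404] 356 [ 477.824763   -202.44841863   35.        ]
```

View pics/crops.png

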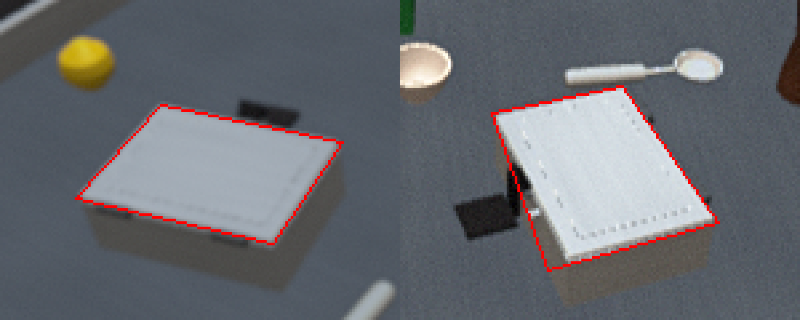

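The lid outline in the scene view is clean: 132 x 183 mm, yaw about 0.228, centre (573,-181). The side view agrees on the pad position. I'll press the pad now.

```bash
cat >> h.py <<'E'
YAW=0.228; C=np.array([573.1,-180.6]); XH=np.array([np.cos(YAW),np.sin(YAW)])
FRONT=C-65*XH; PAD=FRONT-42*XH
def at(along,z): return [*(FRONT+along*XH),z]   # along case x from front edge
E
python3 - <<'E'
from station import arm
from h import *
q=[(abs(arm.inverse_kinematics(at(-47,150),[np.pi,0,y])[5]),y) for y in (YAW,YAW-np.pi) if arm.inverse_kinematics(at(-47,150),[np.pi,0,y]) is not None]
print(q); y=min(q)[1]
arm.set_gripper(0)
arm.reach(at(-47,200),[np.pi,0,y])
arm.movel(at(-47,45))
c=arm.capture("side"); f=arm.get_obs()["wrist_force"]
hit=arm.movel(at(-47,24),velocity=20,until_force=5)
o=arm.get_obs(); print(hit,o["tcp_pos"],PAD,o["wrist_force"]-f,o["time"])
c2=arm.capture("side")
M=np.hstack([k["image"][160:340,220:440,::-1] for k in (c,c2)])
cv2.imwrite("pics/press.png",cv2.resize(M,(800,327)))
E
```

```text
[(np.float64(0.8333938545771042), 0.228), (np.float64(2.3081987990126898), -2.913592653589793)]
True [ 464.38604647 -206.01409529   24.78771909] [ 468.86911694 -204.78518176] [-0.67840977  1.32615452  6.48387188] 6.5333
```

View pics/press.png

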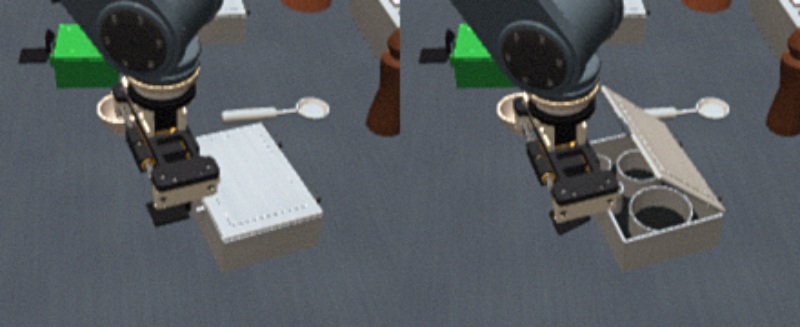

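The lid has sprung open, its front edge at about (605,90)-(715,205) in the right half, and the rings are visible. Now I'll clear the hand, wait and close the lid.

```bash
python3 - <<'E'
from station import arm
from h import *
arm.movel(at(-52,45),velocity=60)
arm.movel(at(-100,120))
arm.sleep(2.0)
c=arm.capture("side"); cv2.imwrite("pics/open.png",c["image"][160:340,220:440,::-1])
def lid(th,dz=0):
    return at(130-102*np.cos(th)+6*np.sin(th), 55.5+102*np.sin(th)+6*np.cos(th)+dz)
arm.movel([*at(-100,0)[:2],200])
arm.movel([*lid(.75)[:2],200])
arm.movel(lid(.75,8))
f=arm.get_obs()["wrist_force"]
for th in np.arange(.7,-.01,-.1):
    arm.movel(lid(th),velocity=70)
    o=arm.get_obs(); print(round(th,2),o["tcp_pos"].round(1),(o["wrist_force"]-f).round(1))
hit=arm.movel(lid(0,-4),velocity=20,until_force=12)
o=arm.get_obs(); print(hit,o["tcp_pos"],o["wrist_force"]-f,o["time"])
c2=arm.capture("side")
arm.movel(lid(0,60))
arm.movel(at(-60,200))
arm.sleep(.5)
c3=arm.capture("side"); print(arm.get_obs()["time"])
M=np.hstack([k["image"][160:340,220:440,::-1] for k in (c,c2,c3)])
cv2.imwrite("pics/close.png",cv2.resize(M,(798,218)))
E
```

```text
0.7 [ 564.1 -182.7  125.8] [ 0.1  0.7 -0.2]
0.6 [ 557.3 -184.2  117.8] [0.8 0.5 0.7]
0.5 [ 551.6 -185.5  109.3] [-1.4  1.2 -0.3]
0.4 [ 546.8 -186.6  100.3] [-0.9  1.1 -0.1]
0.3 [ 542.8 -187.5   90.9] [-0.1 -0.2  0.4]
0.2 [ 539.8 -188.2   81.2] [-0.6  1.  -0.3]
0.1 [ 538.2 -188.8   71.3] [-0.4  0.8  0.9]
0.0 [ 537.5 -189.2   61.7] [ 2.1 -0.8  2.5]
True [ 537.56278304 -189.25826757   60.61699629] [-4.60674036  2.28243257 13.90743199] 14.975
17.0667
```

View pics/close.png

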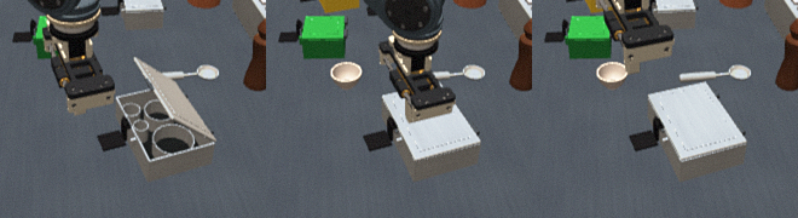

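The lid stood open with the hand clear (left panel). In the right panel it is down with the hand away. I'll compare its outline with the original shut state before handing in.

```bash
python3 - <<'E'
from station import arm
from h import *
arm.movel([250,-300,260])
im=arm.capture("side")["image"]; im0=pickle.load(open("side.pkl","rb"))["image"]
for i in (im0,im):
    l=cv2.connectedComponents((i.min(2)>120).astype(np.uint8)*1)[1]; P=np.argwhere(l==l[255,355]); print(len(P),P.min(0),P.max(0),P.mean(0))
d=np.abs(im.astype(int)-im0)[220:310,295:405].max(2); print((d>50).sum())
d=np.abs(im.astype(int)-im0)[145:190,300:360].max(2); print("small case diff",(d>50).sum())
cv2.imwrite("pics/final.png",im[:,:,::-1]); print(arm.get_obs()["time"],arm.get_obs()["wrist_force"])
E
```

```text
3263 [227 316] [293 397] [259.71927674 354.73858413]
3260 [227 316] [293 397] [259.77361963 354.7708589 ]
0
small case diff 0
18.7917 [ 0.09283759 -0.67637382 -0.63684027]
```

The lid outline matches the original shut state pixel for pixel, and the small case hasn't changed.

```bash
python3 -c "
from station import arm
print(arm.close_job())"
```

```text
the job is handed in; nothing more can be done
None
```

I pressed the larger case's latch, the lid stood open by itself for about two seconds with the rings in view, and I snapped it shut; the smaller case stayed shut, and I handed the job in just after 19 s on the robot's clock (no verdict was returned).

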